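# Find the bored end of a heating sleeve and hold it bore-up over the hotplate

## Robot

A 6-joint arm with a two-finger parallel gripper is mounted at the origin on the work surface. World frame = base frame: x ahead of the robot, y to its left, z up, the work surface at z = 0. Lengths are in m, angles in degrees, forces in N, time in s.
With the tool pointing down it reaches from about 0.4 to 0.825 m from the base axis. Payload 7 kg.
Tool frame: the origin (TCP) lies at the very end of the fingers, on their centre line; the grasp point (between the pads) lies 19 mm behind it; z points along the fingers, y is the line along which they close (so a half turn about z gives the same grasp; the last joint's range is limited). The gripper opens to 88 mm and grips with 3 to 60 N. Pads are 19 mm wide; open, the fingers measure 130 mm over their backs; the gripper's body (78 mm by 193 mm) begins 47 mm behind the grasp point.
Start: joints at [16.507, 20.546, 0.682, 0, -70.136, -16.507], TCP at [0.675, -0, 0.201] pointing down, gripper open.
Joint ranges: [-176.03, 176.03], [-82.01, 121.73], [-58.28, 71.71], [-173.87, 95.51], [-174.79, -0.11], [-173.66, 173.66]. Speed limits (degrees/s): [136.94, 136.94, 172.46, 180, 180, 180].

## Interface

Orientations are given as [roll, pitch, yaw] about the fixed x, y, z axes, in that order (R = Rz(yaw) Ry(pitch) Rx(roll)).
In Python, from plant import ctrl gives the robot as it stands.
- The arm moves only by the tool carry_out, never from a script. Its argument "deltas" is a list that holds one entry, the list of rows, each a list of 5 numbers: the shift along the tool's x, y, z scaled (see below), then the turn about the tool's z scaled (see below), then the opening, from -1 (shut) to 1 (fully open). A call has 1 to 5 rows; each row is the pose to reach, as a shift and turn from the pose commanded when the call began, along the tool's axes at that moment, turning the shorter way round; what a row does not reach only later rows make up. The controller multiplies each number of a shift by 20 cm and each number of a turn by 2 pi rad. A row lasts 1/10 s, in which the tool goes at most 50 mm and 8.59 degrees, less where a joint would pass 70% of its speed; a pose out of reach is approached as far as the arm can. A call with a number of a shift or a turn outside -1 to 1 is refused whole. A call with a gripper value outside its range is refused whole. The fingers move at their own pace and stop on an object; the grip force is fixed at half the most. Time passes only in rows, so rows that repeat a pose let the fingers close. It gives the time, the measured TCP pose, the force, the opening and the grip force at its end, in the units of the state.
- ctrl.get_obs(): the state, without advancing time (a new reading comes with each control period).
- ctrl.snapshot(name): name is "scene" or "side" or "wrist"; returns a dict with "color" (420x560x3 uint8, red, green, blue), "camera_matrix" (3x3 intrinsics, pixels), "R" (3x3) and "t" (3): a world point X has camera coordinates R X + t. Camera axes: x right, y down, z forward; pixel columns grow to the right and rows downward; lengths in m; the calibration is good to about 2 mm. A picture is of the moment at which its call begins. There is no depth.
- ctrl.close_job(): hands the job in; it is judged then, once.
Trained networks look in a picture, given as the dict that the camera call returned (one of the last four; its "shot" number tells which), for a name from the list of things; names that differ only in an ending like _2 or _b are one class to them, and where a whole thing is asked for, a point or a joint stands for the part that bears it (a point fixed in the world has none). Each returns a list of dicts, best first, with "p" (0 to 1); they miss things now and then, are a little off and sometimes report something else, mostly with a low value. They report only what shows in the picture. A call takes as long as a camera call. They do not tell look-alikes from the thing itself.
- ctrl.search_frame(picture, name): "centre" ([column, row] in pixels, amid what is visible of it).
- ctrl.silhouettes(picture, name): "mask" (420x560 bool, what is visible of it) and "centre" ([column, row] in pixels, amid what is visible of it).
- ctrl.spot_point(picture, name): "centre" ([column, row] in pixels: a listed point, or the origin of a listed thing).
The state is a dict: "clock": time; "joint_pos": joint angles; "qvel": joint speeds; "tau": joint torques, N m; "tool_pos": TCP position; "orientation": TCP orientation; "force": force on the tool from outside, world axes, zero at the start; "moment": the same for the moment, N m; "opening": finger opening in m; "gripper_force": force on a finger pad.
Only numpy, scipy, OpenCV 4.12 (cv2) and the standard library are available. Lean on these libraries where they do the work, as an engineer would, in place of code of your own. Each camera call takes 0.05 s, during which the arm holds its last target. There are 200 camera calls.

## Task

A steel heating sleeve lies on its side on the dark bench mat; only one of its two ends has the blind bore for a sample vial. Feel out which end is bored, turn the sleeve upright with the bore facing up, and finish while still holding it in the gripper, steady, over the middle of the hotplate's white top plate with a few centimetres of air beneath it, ready for a colleague to drop the vial in. Never let the sleeve touch the hotplate, and leave everything else on the bench where it is.

Things in the scene. Friction and masses are not known exactly. Their poses are not given: they have to be found in the camera images.
- sleeve: Bare steel octagonal bar, 42 mm across flats, 66 mm long, 0.4 to 0.6 kg. One end has a blind bore 30 mm wide, 46 mm deep (walls 6 mm); the other is flat, solid and heavier (centre of mass 5 mm from the middle towards it). Which end is bored must be felt or seen. Origin: middle of the bar; x along its length, z out of a flat. Starts lying on a flat, centre line 21 mm above the mat, any yaw.
- mat: Dark grey bench mat, fixed, 320 x 320 mm and 3 mm thick, origin under its middle on the bench. It lies left or right of the robot's middle line, the hotplate on the other side. The middle of the mat is clear for laying the sleeve down again.
- hotplate: Hotplate stirrer, fixed: blue base 290 x 190 mm (its control panel towards the robot, along its -x axis), white square top plate 185 x 185 mm, 105 mm above the bench. Origin on the bench under the middle of the top plate.
- plate (a point): Middle of the upper face of the hotplate's white top plate, 105 mm above the bench; z up.
- crucible: Bystander on the mat near a corner: small white crucible, 42 mm across, 30 mm high; origin under its middle.
- stir_bar: Bystander on the mat near a corner: white stirring bar, 48 mm long, 12 mm thick; origin under its middle.
- spatula: Bystander lying across the mat along its edge nearest the robot: steel spatula, 165 mm long along its x axis, 10 mm wide, 4 mm thick; origin under its middle.
- valve: Bystander in the lane between mat and hotplate: brass ball valve with a red lever, 72 mm long, 44 mm high; origin under its middle.
- knife: Bystander in the lane between mat and hotplate: red and black cutter, 150 mm long, 15 mm high; origin under its middle.
- beaker: Bystander at the far end of that lane: glass beaker, 68 mm across, 92 mm high; origin under its middle.
- vial: Bystander in the lane between mat and hotplate, standing: closed brown glass vial, 27 mm across, 60 mm high; origin under its middle.
Not all that is in view belongs to the job. Of the things like the sleeve, leave any that is turquoise; of the rest the larger one is meant.

How it is judged:
By the outcome, as a careful person would: the job done as asked, in the order asked, and still so for the second after the job is handed in, while the arm keeps its last pose, push and grip.
It also fails if it takes over 64 s, if anything falls off the work surface, if the arm or the gripper's body presses on something with over 40 N, if the wrist force passes 120 N, or if a joint passes its speed limit or range.

## Working session

There is one attempt and no reset: what is moved stays moved. The work goes in short steps, Python scripts to look and compute and a tool call to move; the robot and the scene stay as the last step left them, time stands still between calls to the robot, and variables do not carry over. Pictures are saved under pics/ and viewed, at most 10 in all, crops included, and the job is handed in when it is done.

Besides the shell and the picture viewer there is one more tool, called after "Request:" as a command line: name --argument value ..., lists and objects as JSON in quotes. carry_out: Moves the arm, as the interface text tells. Its arguments: {"type":"object","properties":{"deltas":{"type":"array"}},"required":["deltas"]}

```bash
ls; mkdir -p pics
cat > h.py <<'E'
import numpy as np, cv2
from plant import ctrl
def pix2world(s,uv,z):
    K=np.array(s["camera_matrix"]);R=np.array(s["R"]);t=np.array(s["t"])
    d=R.T@np.linalg.solve(K,[uv[0],uv[1],1.]);c=-R.T@t
    return c+d*(z-c[2])/d[2]
def proj(s,X):
    p=np.array(s["camera_matrix"])@(np.array(s["R"])@np.array(X)+np.array(s["t"]));return p[:2]/p[2]
def save(n,im): cv2.imwrite("pics/"+n+".png",im[:,:,::-1])
E
python3 - <<'E'
from h import *
a=ctrl.snapshot("scene");b=ctrl.snapshot("side")
save("a",a["color"]);save("b",b["color"])
for s in (a,b):
  print("cam",-np.array(s["R"]).T@s["t"])
  for n,z in (("sleeve",.024),("hotplate",.0),("plate",.105),("mat",.003),("crucible",.0),("spatula",0),("vial",0),("beaker",0),("valve",0),("knife",0),("stir_bar",0)):
    for r in ctrl.spot_point(s,n)[:3]: print(n,np.round(r["centre"]),round(r["p"],2),pix2world(s,r["centre"],z).round(3)[:2])
print(ctrl.get_obs())
E
```

```text
pics
cam [1.00773997 0.75254539 0.90143087]
sleeve [147. 199.] 0.87 [ 0.78  -0.308]
sleeve [295. 164.] 0.59 [ 0.3   -0.181]
sleeve [228. 188.] 0.48 [ 0.546 -0.204]
hotplate [327. 275.] 0.66 [0.501 0.235]
hotplate [174. 182.] 0.27 [ 0.666 -0.364]
plate [330. 248.] 0.57 [0.5   0.235]
plate [328. 277.] 0.39 [0.563 0.302]
mat [221. 189.] 0.94 [ 0.556 -0.238]
crucible [204. 221.] 0.65 [ 0.672 -0.138]
spatula [259. 169.] 0.51 [ 0.396 -0.257]
spatula [330. 279.] 0.48 [0.505 0.251]
vial [255. 234.] 0.62 [ 0.577 -0.002]
beaker [191. 266.] 0.93 [ 0.784 -0.003]
valve [221. 255.] 0.61 [0.696 0.01 ]
knife [281. 221.] 0.79 [ 0.481 -0.005]
knife [326. 275.] 0.53 [0.504 0.234]
stir_bar [174. 184.] 0.5 [ 0.669 -0.356]
cam [-0.0375965  -0.60189797  0.81400982]
sleeve [343. 288.] 0.95 [ 0.547 -0.217]
sleeve [440. 252.] 0.83 [ 0.781 -0.309]
sleeve [246. 355.] 0.82 [ 0.294 -0.189]
hotplate [195. 216.] 0.82 [0.494 0.219]
plate [190. 177.] 0.59 [0.508 0.236]
mat [350. 306.] 0.85 [ 0.532 -0.248]
crucible [353. 249.] 0.82 [ 0.674 -0.147]
spatula [310. 349.] 0.76 [ 0.399 -0.256]
vial [278. 237.] 0.59 [0.585 0.01 ]
beaker [333. 204.] 0.73 [ 0.773 -0.006]
valve [309. 218.] 0.75 [0.687 0.002]
knife [251. 262.] 0.6 [ 0.48  -0.005]
stir_bar [432. 304.] 0.62 [ 0.657 -0.366]
{'clock': 1.2, 'joint_pos': array([ 1.65076285e+01,  2.05473503e+01,  6.83177375e-01,  5.25145064e-04,
       -7.01343630e+01, -1.65068697e+01]), 'qvel': array([ 0.09111878,  0.06799845,  0.08878605, -0.08339212,  0.03580177,
       -0.06628569]), 'tau': array([ 2.88605625e-03, -5.82394338e+01,  2.93288898e+01,  7.00223878e+00,
        1.26486630e-02, -6.74885428e-05]), 'tool_pos': array([ 6.75001645e-01, -6.76268569e-06,  2.01160988e-01]), 'orientation': array([-1.79998456e+02, -5.75426006e-05, -8.99990628e+01]), 'force': array([ 0.86226883,  0.15907151, -0.117456  ]), 'moment': array([0.00889836, 0.02934002, 0.04592382]), 'gripper_force': 0.0, 'opening': 0.08778412657778151}
```

View pics/b.png

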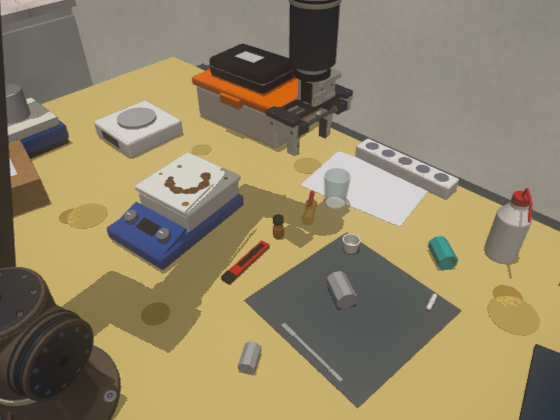

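Run:
```python
import cv2,numpy as np
a=cv2.imread("pics/a.png");b=cv2.imread("pics/b.png")
def c(im,u,v,r=25): return cv2.resize(im[v-r:v+r,u-r:u+r],(260,260),interpolation=cv2.INTER_CUBIC)
cv2.imwrite("pics/c.png",np.vstack([np.hstack([c(a,228,188),c(a,147,199),c(a,295,164)]),np.hstack([c(b,343,288),c(b,440,252),c(b,246,355)])]))
```

```text
(no output)
```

View pics/c.png

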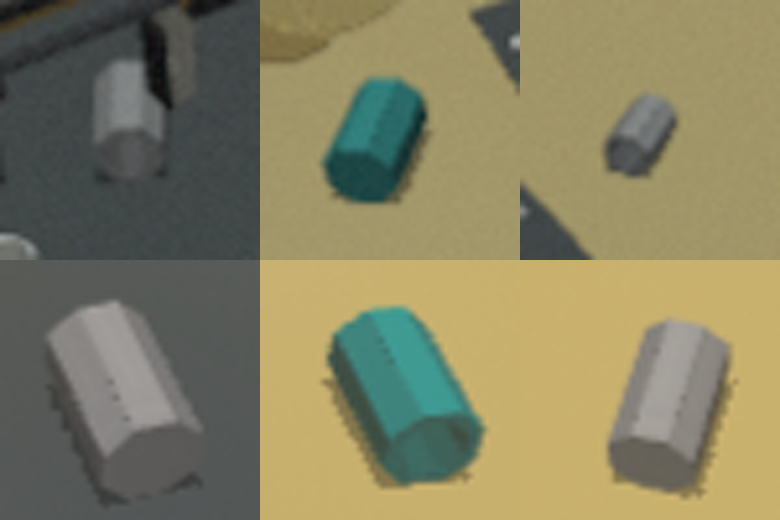

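Run:
```python
from h import *
from scipy.optimize import least_squares
from scipy.spatial import ConvexHull
b=ctrl.snapshot("side");a=ctrl.snapshot("scene")
w=ctrl.snapshot("wrist");save("w",w["color"])
K=np.array(w["camera_matrix"]);print("wrist cam",-np.array(w["R"]).T@w["t"],np.array(w["R"]).round(2).tolist(),K[0,0])
ms=[]
for s in (b,a):
  r=[x for x in ctrl.silhouettes(s,"sleeve") if np.hypot(*(np.array(x["centre"])-proj(s,[.547,-.212,.024])))<15]
  if r: ms.append((s,r[0]["mask"])); print(r[0]["p"],r[0]["mask"].sum(),r[0]["centre"])
def render(s,p):
  c,sn=np.cos(p[2]),np.sin(p[2]);pts=[]
  for e in(-.033,.033):
    for k in range(8):
      q=np.pi/8+k*np.pi/4;r=.021/np.cos(np.pi/8);y=r*np.cos(q);z=r*np.sin(q)
      pts.append(proj(s,[p[0]+e*c-y*sn,p[1]+e*sn+y*c,.024+z]))
  h=cv2.convexHull(np.float32(pts));m=np.zeros((420,560),np.uint8)
  cv2.fillConvexPoly(m,np.int32(h*16),1,shift=4);return m>0
s,m=ms[0]
def cost(p):
  r=render(s,p);return -(r&m).sum()/(r|m).sum()
from scipy.optimize import minimize
best=min((minimize(cost,[.547,-.215,np.radians(y)],method="Nelder-Mead",options=dict(initial_simplex=[[.547,-.215,np.radians(y)],[.555,-.215,np.radians(y)],[.547,-.207,np.radians(y)],[.547,-.215,np.radians(y+15)]])) for y in range(0,180,20)),key=lambda r:r.fun)
p=best.x;print(p[:2],np.degrees(p[2]),best.fun)
for sg in(1,-1):
  E=[p[0]+sg*.033*np.cos(p[2]),p[1]+sg*.033*np.sin(p[2]),.024]
  print(sg,np.round(E,3),"side",proj(b,E),"scene",proj(a,E),"wrist",proj(w,E))
print(ctrl.get_obs()["clock"])
```

```text
wrist cam [ 0.67609386 -0.07305513  0.38521878] [[-1.0, 0.0, -0.0], [0.0, 0.96, 0.27], [0.0, 0.27, -0.96]] 370.5359527565329
0.92 747 [340.9, 289.5]
0.77 266 [226.4, 188.3]
[ 0.54056287 -0.21580026] 57.44113969601782 -0.9360902255639098
1 [ 0.558 -0.188  0.024] side [335.87455284 278.03955715] scene [227.7172969 192.3102845] wrist [418.3572438  -36.78645528]
-1 [ 0.523 -0.244  0.024] side [346.14427707 301.476442  ] scene [228.59001975 179.22758359] wrist [ 468.76118485 -114.69338249]
1.45
```

View pics/w.png

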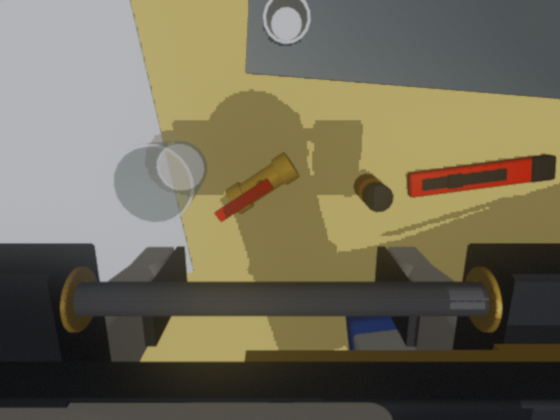

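The sleeve meant is the grey one on the mat at side (343,288). The turquoise one at (440,252) is excluded and the grey one at (246,355) is smaller. Its near end looks solid, so I'll check the far end from the wrist camera.

Request:
carry_out --deltas '[[[0.5,-0.35,0,0,1],[0.5,-0.35,0,0,1],[0.5,-0.35,0,0,1],[0.5,-0.35,0,0,1],[0.5,-0.35,0,0,1]]]'

```text
clock: 1.95
tool_pos: [0.7448, -0.1004, 0.2003]
orientation: [179.9, 0.0, -90.1]
force: [0.2, -0.1, 0.4]
opening: 0.0873
gripper_force: 0.0
```

Run:
```python
from h import *
w=ctrl.snapshot("wrist");a=ctrl.snapshot("scene")
o=ctrl.get_obs();print(o["clock"],o["tool_pos"],o["orientation"])
def c(s,X,r,n):
  u,v=np.clip(proj(s,X).astype(int),r,[560-r,420-r]);print((u,v));return cv2.resize(s["color"][v-r:v+r,u-r:u+r],(n,n),interpolation=cv2.INTER_CUBIC)
X=[.55,-.2,.024]
save("d",np.hstack([c(w,X,65,400),c(a,X,25,400)]))
for r in ctrl.silhouettes(w,"sleeve")[:2]:
  m=r["mask"];print(r["p"],m.sum(),r["centre"],pix2world(w,r["centre"],.03))
```

```text
2.05 [ 0.74461113 -0.09928756  0.20128468] [ 1.79996418e+02  8.44109785e-03 -8.99705862e+01]
(np.int64(493), np.int64(72))
(np.int64(228), np.int64(189))
0.92 5119 [507.1, 49.5] [ 0.54443875 -0.2187545   0.03      ]
0.66 40 [462.9, 267.7] [ 0.55614268 -0.00777296  0.03      ]
```

View pics/d.png

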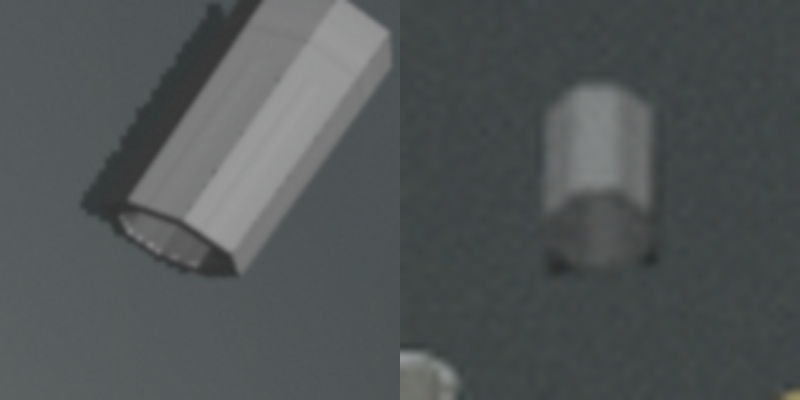

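The left crop shows the bore rim and hollow at the +x,+y end, near wrist pixel (475,80); the right crop fits that. So the bored end is the one at about (0.56,-0.19).

```bash
cat >> h.py <<'E'
from scipy.optimize import minimize
def render(s,p,zc=.024):
  c,sn=np.cos(p[2]),np.sin(p[2]);pts=[]
  for e in(-.033,.033):
    for k in range(8):
      q=np.pi/8+k*np.pi/4;r=.021/np.cos(np.pi/8);y=r*np.cos(q);z=r*np.sin(q)
      pts.append(proj(s,[p[0]+e*c-y*sn,p[1]+e*sn+y*c,zc+z]))
  h=cv2.convexHull(np.float32(pts));m=np.zeros((420,560),np.uint8)
  cv2.fillConvexPoly(m,np.int32(h*16),1,shift=4);return m>0
def fit(sm,p0):
  def cost(p): return -sum((render(s,p)&m).sum()/(render(s,p)|m).sum() for s,m in sm)/len(sm)
  p0=np.array(p0);S=np.vstack([p0]+[p0+d for d in np.diag([.008,.008,.2])])
  r=minimize(cost,p0,method="Nelder-Mead",options=dict(initial_simplex=S));return r.x,r.fun
def near(s,name,X,tol):
  r=[x for x in ctrl.silhouettes(s,name) if np.hypot(*(np.array(x["centre"])-proj(s,X)))<tol];return r[0]["mask"]
E
python3 - <<'E'
from h import *
w=ctrl.snapshot("wrist");b=ctrl.snapshot("side")
X=[.543,-.217,.024]
mw=near(w,"sleeve",X,30);mb=near(b,"sleeve",X,15)
for sm in ([(w,mw)],[(w,mw),(b,mb)]):
  p,f=fit(sm,[.541,-.216,1.0]);print(p[:2].round(4),np.degrees(p[2]).round(1),f)
E
```

```text
[ 0.5421 -0.2182] 59.9 -0.9817553293643173
[ 0.5416 -0.218 ] 60.4 -0.9656705709030127
```

Request:
carry_out --deltas '[[[0.455,0.938,0.1,0.0833,1],[0.455,0.938,0.3,0.0833,1],[0.455,0.938,0.5,0.0833,1],[0.455,0.938,0.5,0.0833,1],[0.455,0.938,0.5,0.0833,1]]]'

```text
clock: 2.8
tool_pos: [0.5543, -0.1913, 0.1002]
orientation: [180.0, 0.0, -120.2]
force: [1.2, 0.5, -0.0]
opening: 0.0876
gripper_force: 0.0
```

Request:
carry_out --deltas '[[[0,0,0.2,0,1],[0,0,0.35,0,1],[0,0,0.4,0,1],[0,0,0.4,0,0.3],[0,0,0.4,0,-1]]]'

```text
clock: 3.3
tool_pos: [0.5586, -0.1909, 0.0224]
orientation: [-179.9, 0.0, -119.9]
force: [0.0, 0.3, -1.3]
opening: 0.077
gripper_force: 0.0
```

Request:
carry_out --deltas '[[[0,0,0,0,-1],[0,0,0,0,-1],[0,0,0,0,-1],[0,0,0,0,-1],[0,0,0,0,-1]]]'

```text
clock: 3.8
tool_pos: [0.5575, -0.191, 0.0214]
orientation: [-180.0, 0.0, -120.0]
force: [-0.7, 0.2, 0.5]
opening: 0.0371
gripper_force: 0.0
```

Run:
```python
from h import *
w=ctrl.snapshot("wrist");b=ctrl.snapshot("side");o=ctrl.get_obs();print(o["clock"],o["opening"],o["gripper_force"],o["tool_pos"])
u,v=proj(b,[.555,-.2,.03]).astype(int)
save("e",np.hstack([cv2.resize(b["color"][v-45:v+45,u-45:u+45],(390,390)),cv2.resize(w["color"][100:380,140:420],(390,390))]))
```

```text
3.9 0.028637900872253697 0.0 [ 0.55737391 -0.19102325  0.02120971]
```

View pics/e.png

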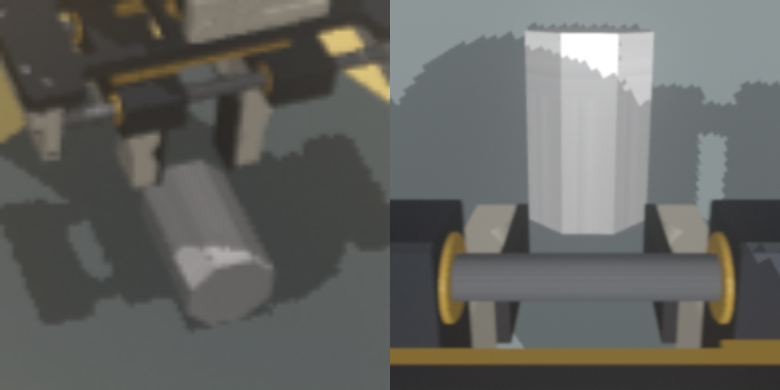

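The fingers are closing just beyond the bore end and missing it. I'll open and measure again from here.

Request:
carry_out --deltas '[[[0,0,-0.2,0,1],[0,0,-0.5,0,1],[0,0,-0.5,0,1],[0,0,-0.5,0,1],[0,0,-0.5,0,1]]]'

```text
clock: 4.4
tool_pos: [0.557, -0.1909, 0.1208]
orientation: [180.0, 0.0, -120.0]
force: [-0.2, -0.2, -0.3]
opening: 0.0638
gripper_force: 0.0
```

Run:
```python
from h import *
w=ctrl.snapshot("wrist");b=ctrl.snapshot("side");o=ctrl.get_obs();print(o["clock"],o["opening"],o["tool_pos"],o["orientation"])
X=[.542,-.218,.024]
mw=near(w,"sleeve",X,60);print(mw.sum(),np.argwhere(mw).min(0),np.argwhere(mw).max(0))
p,f=fit([(w,mw)],[.541,-.22,1.05]);print(p[:2].round(4),np.degrees(p[2]).round(1),f)
im=w["color"].copy();im[cv2.Canny(render(w,p).astype(np.uint8)*255,50,100)>0]=[255,0,0];save("f",im)
```

```text
4.5 0.07167455649446439 [ 0.55648115 -0.19091674  0.11983894] [ 1.79886178e+02 -4.57276029e-02 -1.20001059e+02]
5344 [114 252] [209 310]
[ 0.5427 -0.218 ] 59.7 -0.9796516956920257
```

View pics/f.png

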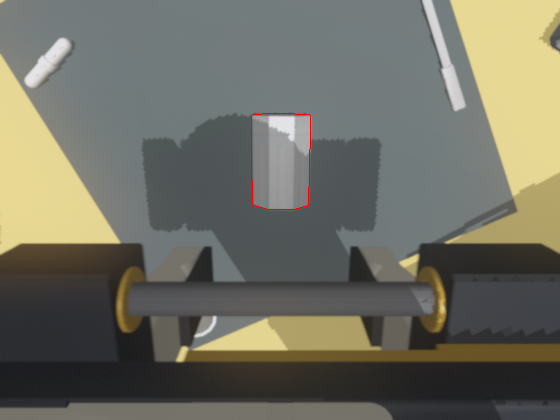

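Request:
carry_out --deltas '[[[0.034,0,0.2,0,1],[0.034,0,0.42,0,1],[0.034,0,0.52,0,1],[0.034,0,0.54,0,0],[0.034,0,0.54,0,-1]]]'

```text
clock: 5.05
tool_pos: [0.5534, -0.197, 0.0122]
orientation: [179.9, -0.1, -120.0]
force: [-0.4, 0.2, -0.8]
opening: 0.0766
gripper_force: 0.0
```

Request:
carry_out --deltas '[[[0,0,0,0,-1],[0,0,0,0,-1],[0,0,0,0,-1],[0,0,0,0,-1],[0,0,0,0,-1]]]'

```text
clock: 5.55
tool_pos: [0.5542, -0.1969, 0.0137]
orientation: [-180.0, 0.0, -120.0]
force: [-0.1, -0.3, -0.2]
opening: 0.037
gripper_force: 0.0
```

Request:
carry_out --deltas '[[[0,0,0,0,-1],[0,0,0,0,-1],[0,0,0,0,-1]]]'

```text
clock: 5.85
tool_pos: [0.554, -0.1969, 0.0136]
orientation: [-180.0, 0.0, -120.0]
force: [-2.6, 1.6, 5.5]
opening: 0.027
gripper_force: 23.2
```

Run:
```python
from h import *
w=ctrl.snapshot("wrist");b=ctrl.snapshot("side");o=ctrl.get_obs();print(o["clock"],o["opening"],o["gripper_force"],o["tool_pos"])
u,v=proj(b,[.555,-.2,.03]).astype(int)
print(proj(w,o["tool_pos"]),proj(w,[.559,-.189,.024]),proj(w,[.5262,-.2466,.024]))
save("g",np.hstack([cv2.resize(b["color"][v-45:v+45,u-45:u+45],(390,390)),cv2.resize(w["color"][100:380,140:420],(390,390))]))
```

```text
5.95 0.026688054242275994 23.12719702720642 [ 0.55396816 -0.19688394  0.01364727]
[283.13352281 244.4288116 ] [282.42638975 268.99239058] [281.69255738 137.53365722]
```

View pics/g.png

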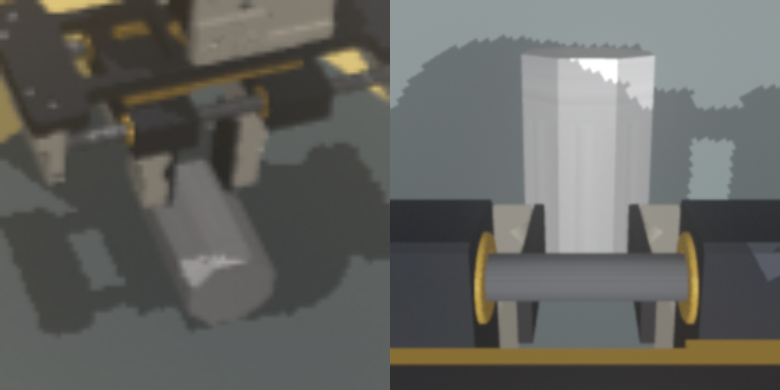

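The fingers now hold the bore end with a pad force of 23 N; the opening reading is just biased. Next I'll lift and see whether the heavy end droops.

Request:
carry_out --deltas '[[[0,0,-0.1,0,-1],[0,0,-0.25,0,-1],[0,0,-0.4,0,-1],[0,0,-0.5,0,-1],[0,0,-0.5,0,-1]]]'

```text
clock: 6.45
tool_pos: [0.5561, -0.1972, 0.1166]
orientation: [-179.7, 0.1, -120.0]
force: [0.5, 0.5, 1.0]
opening: 0.0003
gripper_force: 0.0
```

Run:
```python
from h import *
w=ctrl.snapshot("wrist");b=ctrl.snapshot("side");o=ctrl.get_obs();print(o["clock"],o["opening"],o["gripper_force"],o["tool_pos"],o["force"],o["moment"])
u,v=proj(b,[.555,-.2,.12]).astype(int)
save("i",np.hstack([cv2.resize(b["color"][v-45:v+45,u-45:u+45],(390,390)),cv2.resize(w["color"][100:380,140:420],(390,390))]))
```

```text
6.55 0.0005676253872826051 0.0 [ 0.55406203 -0.1968281   0.11338555] [-0.77204702 -0.09953864  0.28298451] [-0.00118055  0.02786392 -0.03865553]
```

View pics/i.png

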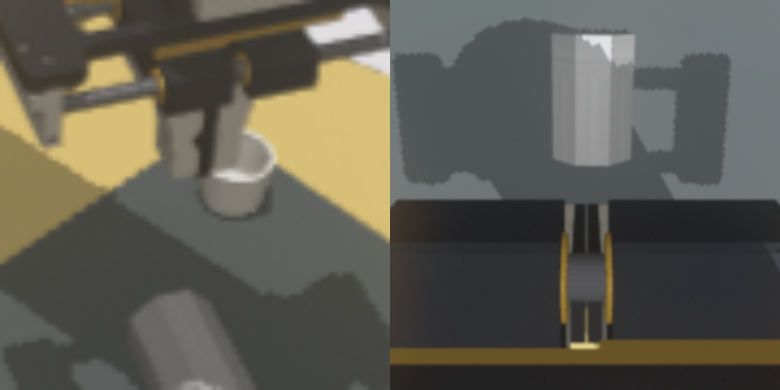

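Run:
```python
from h import *
b=ctrl.snapshot("side");a=ctrl.snapshot("scene")
save("j_side",b["color"]);save("j_scene",a["color"])
u,v=proj(b,[.555,-.2,.12]).astype(int);T=np.array([.554,-.1968,.1134])
for dz in (0,.01,.02,.03): print(dz,((proj(b,T+[0,0,dz])-[u-45,v-45])*390/90).round(),proj(a,T+[0,0,dz]).round(1))
X=[.542,-.218,.024]
mb=near(b,"sleeve",X,20);p,f=fit([(b,mb)],[.541,-.22,1.05]);print(p,f)
# crop of tip for later
o=ctrl.get_obs();print(o["orientation"],o["joint_pos"])
```

```text
0 [190. 205.] [224.7 167.9]
0.01 [192. 190.] [224.4 165.2]
0.02 [194. 174.] [224.1 162.5]
0.03 [195. 159.] [223.7 159.8]
[ 0.54281227 -0.21501928  1.03815513] -0.8790931989924433
[ 1.79898559e+02 -4.27079074e-02 -1.19998298e+02] [-5.27773677e-01  1.65992816e+01 -1.74868867e+01 -1.53442729e-02
 -5.60231590e+01 -2.94619744e+01]
```

The side picture puts the fingertips about 18 mm above the reported TCP. I'll check by touching clear mat with closed fingers.

Request:
carry_out --deltas '[[[-0.225,0,0.1,0,-1],[-0.225,0,0.3,0,-1],[-0.225,0,0.5,0,-1],[-0.225,0,0.56,0,-1],[-0.225,0,0.56,0,-1]]]'

```text
clock: 7.2
tool_pos: [0.5746, -0.1581, -0.0012]
orientation: [179.7, -0.2, -120.0]
force: [0.5, 0.3, -0.1]
opening: 0.0006
gripper_force: 0.0
```

Request:
carry_out --deltas '[[[0,0,0.02,0,-1],[0,0,0.04,0,-1],[0,0,0.05,0,-1]]]'

```text
clock: 7.5
tool_pos: [0.5773, -0.1581, -0.0078]
orientation: [-179.9, 0.1, -120.0]
force: [0.3, -0.3, 0.3]
opening: 0.0007
gripper_force: 0.0
```

Request:
carry_out --deltas '[[[0,0,0.02,0,-1],[0,0,0.03,0,-1],[0,0,0.04,0,-1],[0,0,0.04,0,-1]]]'

```text
clock: 7.9
tool_pos: [0.5763, -0.1579, -0.017]
orientation: [180.0, -0.0, -120.0]
force: [0.8, 0.3, -0.3]
opening: 0.0002
gripper_force: 0.0
```

Request:
carry_out --deltas '[[[0,0,0.02,0,-1],[0,0,0.03,0,-1],[0,0,0.04,0,-1],[0,0,0.04,0,-1]]]'

```text
clock: 8.3
tool_pos: [0.5767, -0.1579, -0.0222]
orientation: [-179.9, -0.0, -119.9]
force: [-8.9, 3.9, 27.0]
opening: 0.0003
gripper_force: 13.4
```

The fingertips really end about 25 mm above the reported TCP. I'll regrip with that correction.

Request:
carry_out --deltas '[[[0,0,-0.2,0,1],[0,0,-0.35,0,1],[0.1,0,-0.35,0,1],[0.205,0,-0.35,0,1],[0.205,0,-0.35,0,1]]]'

```text
clock: 8.8
tool_pos: [0.5543, -0.1949, 0.0448]
orientation: [180.0, -0.0, -120.1]
force: [-0.2, -0.3, -0.5]
opening: 0.0351
gripper_force: 0.0
```

Request:
carry_out --deltas '[[[0,0,0,0,1],[0,0,0,0,1],[0,0,0,0,1],[0,0,0.15,0,1],[0,0,0.3,0,1]]]'

```text
clock: 9.3
tool_pos: [0.5573, -0.193, -0.0147]
orientation: [-179.9, 0.1, -119.9]
force: [0.6, -0.1, -0.8]
opening: 0.0751
gripper_force: 0.0
```

Request:
carry_out --deltas '[[[0,0,0,0,-1],[0,0,0,0,-1],[0,0,0,0,-1],[0,0,0,0,-1],[0,0,0,0,-1]]]'

```text
clock: 9.8
tool_pos: [0.5568, -0.1935, -0.0136]
orientation: [-179.9, 0.1, -120.0]
force: [-1.2, 0.6, 0.7]
opening: 0.0461
gripper_force: 0.0
```

Request:
carry_out --deltas '[[[0,0,0,0,-1],[0,0,0,0,-1],[0,0,0,0,-1]]]'

```text
clock: 10.1
tool_pos: [0.5564, -0.1934, -0.0139]
orientation: [-179.9, 0.0, -120.0]
force: [-1.1, 2.7, 7.3]
opening: 0.0419
gripper_force: 30.0
```

The grip is good: opening 42 mm, force 30 N. Now to lift.

Request:
carry_out --deltas '[[[0,0,-0.1,0,-1],[0,0,-0.25,0,-1],[0,0,-0.4,0,-1],[0,0,-0.5,0,-1],[0,0,-0.5,0,-1]]]'

```text
clock: 10.6
tool_pos: [0.5577, -0.1936, 0.088]
orientation: [-179.7, 0.1, -120.0]
force: [0.8, 1.1, -4.0]
opening: 0.0418
gripper_force: 30.0
```

```bash
cat >> h.py <<'E'
OFF=.025
def render6(s,p,yaw):
  # p: x,y,z of centre, tilt (bore end up, rad)
  u=np.array([np.cos(yaw)*np.cos(p[3]),np.sin(yaw)*np.cos(p[3]),np.sin(p[3])])
  n=np.array([-np.sin(yaw),np.cos(yaw),0]);k=np.cross(u,n);pts=[]
  for e in(-.033,.033):
    for j in range(8):
      q=np.pi/8+j*np.pi/4;r=.021/np.cos(np.pi/8)
      pts.append(proj(s,np.array(p[:3])+e*u+r*np.cos(q)*n+r*np.sin(q)*k))
  m=np.zeros((420,560),np.uint8);cv2.fillConvexPoly(m,np.int32(cv2.convexHull(np.float32(pts))*16),1,shift=4);return m>0
def tiltfit(sm,c0,grip,yaw,d):
  # grip: pivot point; centre lies d along -u from it; unknowns tilt, small d change, dz
  res=[]
  for t in range(-10,101,5):
    for dd in (-.006,0,.006):
     for dz in (-.008,0,.008):
      tr=np.radians(t);u=np.array([np.cos(yaw)*np.cos(tr),np.sin(yaw)*np.cos(tr),np.sin(tr)])
      c=np.array(grip)+[0,0,dz]-u*(d+dd);p=[*c,tr]
      res.append((np.mean([(render6(s,p,yaw)&m).sum()/((render6(s,p,yaw)|m).sum()) for s,m in sm]),t,dd,dz))
  return sorted(res,reverse=True)[:4]
E
python3 - <<'E'
from h import *
b=ctrl.snapshot("side");w=ctrl.snapshot("wrist");o=ctrl.get_obs();print(o["clock"],o["opening"],o["gripper_force"],o["tool_pos"],o["force"],o["moment"])
save("k_side",b["color"]);save("k_w",w["color"])
g=o["tool_pos"]+[0,0,OFF+.014];sm=[]
for s in (b,w):
  for x in ctrl.silhouettes(s,"sleeve")[:3]:
    print(x["p"],x["centre"],x["mask"].sum(),proj(s,g))
    if np.hypot(*(np.array(x["centre"])-proj(s,g)))<70: sm.append((s,x["mask"]));break
for k in sm: print(tiltfit([k],None,g,np.radians(60),.028))
E
```

```text
10.7 0.04158017170645948 29.982357661938295 [ 0.5553451  -0.1932023   0.08456403] [-0.21521636  0.37510945 -4.98199178] [ 0.20337609 -0.03898896 -0.03512468]
0.71 [441.0, 251.4] 619 [340.31989374 246.58145707]
0.82 [279.5, 201.3] 16525 [285.76743861 275.62504376]
```

Run:
```python
import cv2,numpy as np
b=cv2.imread("pics/k_side.png");w=cv2.imread("pics/k_w.png")
cv2.imwrite("pics/k.png",np.hstack([cv2.resize(b[195:295,290:390],(390,390)),cv2.resize(w[100:380,140:420],(390,390))]))
```

```text
(no output)
```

View pics/k.png

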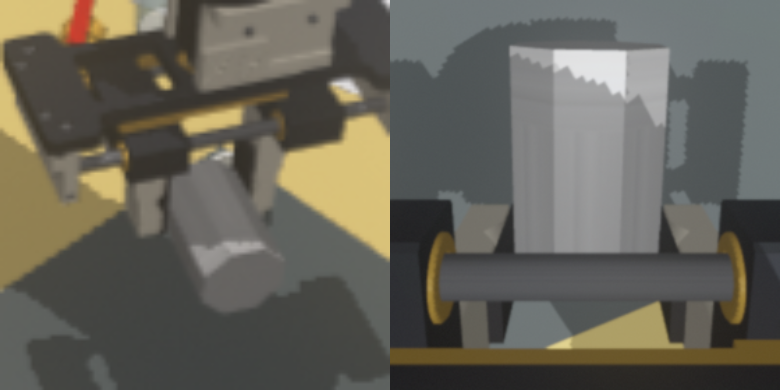

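The sleeve stays horizontal: the torsional friction of the full patch holds it. I'll put it back and grip just a small corner patch at the bore end, so that the heavy end can swing down.

Request:
carry_out --deltas '[[[0,0,0.2,0,-1],[0,0,0.4,0,-1],[0,0,0.49,0,-1],[0,0,0.5,0,-1],[0,0,0.5,0,0.3]]]'

```text
clock: 11.3
tool_pos: [0.5549, -0.1935, -0.0166]
orientation: [179.8, -0.1, -120.0]
force: [-0.3, -0.5, 0.3]
opening: 0.0457
gripper_force: 0.0
```

Request:
carry_out --deltas '[[[0,0,0,0,0.3],[0,0,0,0,0.3],[-0.0375,0,-0.08,0,0.3],[-0.0375,0,-0.08,0,-1],[-0.0375,0,-0.08,0,-1]]]'

```text
clock: 11.8
tool_pos: [0.5603, -0.1868, 0.0018]
orientation: [-179.9, 0.1, -120.0]
force: [-1.6, 2.4, 0.5]
opening: 0.0461
gripper_force: 1.1
```

Request:
carry_out --deltas '[[[0,0,0,0,-1],[0,0,0,0,-1],[0,0,0,0,-1],[0,0,0,0,-1]]]'

```text
clock: 12.2
tool_pos: [0.5593, -0.1867, 0.0012]
orientation: [180.0, -0.0, -120.0]
force: [-2.8, 3.1, 5.8]
opening: 0.0406
gripper_force: 30.0
```

Request:
carry_out --deltas '[[[0,0,-0.1,0,-1],[0,0,-0.3,0,-1],[0,0,-0.5,0,-1],[0,0,-0.6,0,-1],[0,0,-0.6,0,-1]]]'

```text
clock: 12.7
tool_pos: [0.5613, -0.1873, 0.1236]
orientation: [-179.8, 0.1, -120.0]
force: [0.5, 0.3, -4.7]
opening: 0.0404
gripper_force: 29.9
```

```bash
cat >> h.py <<'E'
def look(tag,d=.030,yaw=np.radians(60),dzg=.005):
  b=ctrl.snapshot("side");w=ctrl.snapshot("wrist");o=ctrl.get_obs()
  print(o["clock"],o["opening"].round(4),o["gripper_force"].round(1),o["tool_pos"].round(4),o["force"].round(1),np.round(o["moment"],3))
  save(tag+"_side",b["color"]);save(tag+"_w",w["color"])
  g=o["tool_pos"]+[0,0,OFF+dzg]
  for s,n in ((b,"side"),(w,"wrist")):
    for x in ctrl.silhouettes(s,"sleeve")[:3]:
      if np.hypot(*(np.array(x["centre"])-proj(s,g)))<(50 if n=="side" else 110):
        m=x["mask"];print(n,round(x["p"],2),m.sum(),"bbox",np.argwhere(m).min(0)[::-1],np.argwhere(m).max(0)[::-1],"g",proj(s,g).round())
        print([tuple(np.round(r,3)) for r in tiltfit([(s,m)],None,g,yaw,d)[:3]]);break
E
python3 -c "from h import *; look('l')"
```

```text
Traceback (most recent call last):
  File "h.py", line 47, in look
    print(o["clock"],o["opening"].round(4),o["gripper_force"].round(1),o["tool_pos"].round(4),o["force"].round(1),np.round(o["moment"],3))
                     ^^^^^^^^^^^^^^^^^^
AttributeError: 'float' object has no attribute 'round'
```

```bash
sed -i 's/o\["opening"\].round(4),o\["gripper_force"\].round(1)/round(o["opening"],4),round(o["gripper_force"],1)/' h.py
python3 -c "from h import *; look('l')"
```

```text
12.9 0.0406 29.9 [ 0.5581 -0.1868  0.1188] [-0.9  0.1 -5.6] [ 0.115 -0.055  0.006]
side 0.84 779 bbox [329 233] [352 270] g [340. 235.]
[(np.float64(0.879), np.float64(65.0), np.float64(0.0), np.float64(-0.008)), (np.float64(0.878), np.float64(70.0), np.float64(0.0), np.float64(-0.008)), (np.float64(0.876), np.float64(70.0), np.float64(0.006), np.float64(0.0))]
wrist 0.77 10888 bbox [235 145] [327 280] g [284. 268.]
[(np.float64(0.923), np.float64(65.0), np.float64(0.006), np.float64(-0.008)), (np.float64(0.914), np.float64(60.0), np.float64(0.0), np.float64(-0.008)), (np.float64(0.901), np.float64(60.0), np.float64(0.006), np.float64(-0.008))]
```

The sleeve swung to about 65°, solid end down. I'll lower it until its corner touches the mat, then drag towards the solid side to finish turning it upright.

Request:
carry_out --deltas '[[[0,0,0.15,0,-1],[0,0,0.3,0,-1],[0,0,0.36,0,-1],[0,0,0.38,0,-1],[0,0,0.38,0,-1]]]'

```text
clock: 13.5
tool_pos: [0.5598, -0.187, 0.0451]
orientation: [180.0, -0.0, -120.0]
force: [0.3, 0.8, -3.5]
opening: 0.0406
gripper_force: 29.9
```

Request:
carry_out --deltas '[[[0,0,0.02,0,-1],[0,0,0.02,0,-1]]]'

```text
clock: 13.7
tool_pos: [0.5617, -0.1871, 0.0434]
orientation: [-179.8, 0.1, -119.9]
force: [-1.4, 2.3, 4.8]
opening: 0.0407
gripper_force: 30.1
```

Request:
carry_out --deltas '[[[0.03,0,0,0,-1],[0.06,0,0,0,-1],[0.09,0,0,0,-1],[0.12,0,0.005,0,-1],[0.15,0,0.012,0,-1]]]'

```text
clock: 14.2
tool_pos: [0.5471, -0.2137, 0.0414]
orientation: [-179.7, 0.1, -119.9]
force: [-1.8, 1.1, 10.1]
opening: 0.0409
gripper_force: 30.1
```

```bash
python3 -c "from h import *; look('m')"
```

```text
14.3 0.0408 30.1 [ 0.5468 -0.2141  0.0413] [-0.9  0.3  9.6] [0.429 0.287 0.038]
side 0.92 683 bbox [330 265] [353 302] g [344. 272.]
[(np.float64(0.886), np.float64(95.0), np.float64(0.0), np.float64(-0.008)), (np.float64(0.871), np.float64(90.0), np.float64(0.006), np.float64(0.0)), (np.float64(0.863), np.float64(90.0), np.float64(0.0), np.float64(-0.008))]
wrist 0.71 7435 bbox [235 185] [326 281] g [283. 270.]
[(np.float64(0.828), np.float64(90.0), np.float64(0.006), np.float64(-0.008)), (np.float64(0.82), np.float64(85.0), np.float64(0.006), np.float64(-0.008)), (np.float64(0.784), np.float64(85.0), np.float64(0.0), np.float64(-0.008))]
```

Request:
carry_out --deltas '[[[0,0,0,0,0.3],[0,0,0,0,0.3],[0,0,0,0,0.3],[0,0,0.03,0,0.3],[0,0,0.065,0,0.3]]]'

```text
clock: 14.9
tool_pos: [0.5449, -0.2129, 0.0254]
orientation: [-180.0, 0.0, -120.0]
force: [0.8, -0.9, -0.4]
opening: 0.0568
gripper_force: 0.0
```

Run:
```python
from h import *
b=ctrl.snapshot("side");w=ctrl.snapshot("wrist");o=ctrl.get_obs();print(o["clock"],o["tool_pos"],o["opening"],o["force"])
sm=[(s,near(s,"sleeve",[.547,-.214,.045],60)) for s in (b,w)]
for k in [sm[:1],sm[1:]]:
  best=max((np.mean([(render6(s,p,np.radians(60))&m).sum()/(render6(s,p,np.radians(60))|m).sum() for s,m in k]),*p) for dx in np.arange(-.012,.013,.003) for dy in np.arange(-.012,.013,.003) for t in (80,90,100) for p in [[.547+dx,-.214+dy,.036,np.radians(t)]])
  print(np.round(best,3))
save("n",np.hstack([cv2.resize(b["color"][235:325,295:385],(390,390)),cv2.resize(w["color"][100:380,140:420],(390,390))]))
```

```text
15.0 [ 0.54369726 -0.21275244  0.02420364] 0.05665665137583023 [-0.03495409  0.78787405 -1.47939332]
[ 0.918  0.544 -0.214  0.036  1.571]
[ 0.749  0.541 -0.22   0.036  1.745]
```

View pics/n.png

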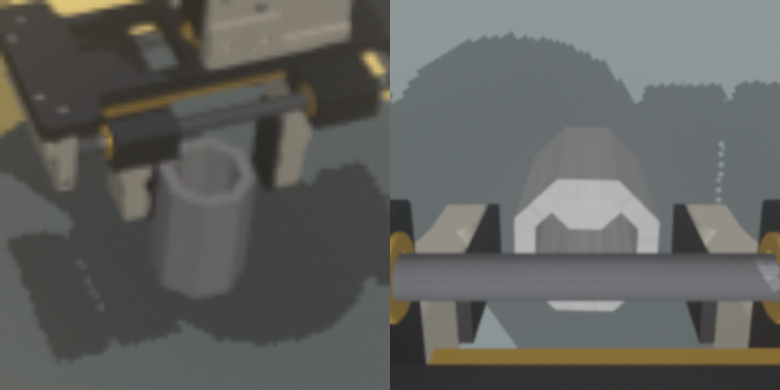

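The sleeve stands upright with the bore up, centred between the fingers. Now grip and lift.

Request:
carry_out --deltas '[[[0,0,0,0,-1],[0,0,0,0,-1],[0,0,0,0,-1],[0,0,0,0,-1],[0,0,0,0,-1]]]'

```text
clock: 15.6
tool_pos: [0.5447, -0.2129, 0.0259]
orientation: [-180.0, 0.0, -120.0]
force: [-1.3, 0.6, 1.7]
opening: 0.0417
gripper_force: 29.9
```

Request:
carry_out --deltas '[[[0,0,-0.1,0,-1],[0,0,-0.3,0,-1],[0,0,-0.5,0,-1],[0,0,-0.7,0,-1],[0,0,-0.9,0,-1]]]'

```text
clock: 16.1
tool_pos: [0.5439, -0.2126, 0.2066]
orientation: [179.9, -0.0, -120.0]
force: [0.2, -0.4, -4.6]
opening: 0.0422
gripper_force: 29.9
```

Run:
```python
from h import *
o=ctrl.get_obs();print(o["clock"],o["tool_pos"],o["opening"],o["force"],o["gripper_force"])
for cam in ("side","scene"):
  s=ctrl.snapshot(cam)
  for n,z in (("plate",.105),("hotplate",0)):
    for r in ctrl.spot_point(s,n)[:1]: print(cam,n,r["p"],pix2world(s,r["centre"],z))
  # white top-face fit
  hsv=cv2.cvtColor(s["color"],cv2.COLOR_RGB2HSV);mk=((hsv[...,1]<45)&(hsv[...,2]>185)).astype(np.uint8)
  u,v=proj(s,[.503,.235,.105]).astype(int);box=np.zeros_like(mk);box[v-55:v+55,u-70:u+70]=1
  n,l,st,c=cv2.connectedComponentsWithStats(cv2.morphologyEx(mk*box,cv2.MORPH_CLOSE,np.ones((9,9))))
  k=1+st[1:,4].argmax();h=cv2.convexHull(np.argwhere(l==k)[:,::-1].astype(np.int32))
  q=cv2.approxPolyDP(h,6,True)[:,0];print(st[k],[pix2world(s,p,.105)[:2].round(3).tolist() for p in q])
```

```text
16.1 [ 0.54391721 -0.21264763  0.20660593] 0.04218685319479016 [ 0.23636067 -0.43911575 -4.6041928 ] 29.934034002944827
side plate 0.81 [0.50049034 0.23219964 0.105     ]
side hotplate 0.88 [0.49200512 0.22698839 0.        ]
[ 135  153  105   62 3402] [[0.594, 0.154], [0.419, 0.128], [0.394, 0.306], [0.566, 0.333]]
scene plate 0.86 [0.50521667 0.23203518 0.105     ]
scene hotplate 0.61 [0.48814195 0.23325972 0.        ]Traceback (most recent call last):
  File "<stdin>", line 11, in <module>
ValueError: attempt to get argmax of an empty sequence
```

Request:
carry_out --deltas '[[[-0.1,0.07,-0.05,0,-1],[-0.28,0.2,-0.05,0,-1],[-0.48,0.35,-0.05,0,-1],[-0.69,0.5,-0.05,0,-1],[-0.905,0.657,-0.05,0,-1]]]'

```text
clock: 16.9
tool_pos: [0.5204, 0.0061, 0.2139]
orientation: [179.9, -0.1, -120.0]
force: [1.5, 1.3, -3.8]
opening: 0.0415
gripper_force: 29.9
```

Request:
carry_out --deltas '[[[-0.2,0.145,0,0,-1],[-0.42,0.305,0,0,-1],[-0.63,0.457,0,0,-1],[-0.81,0.588,0,0,-1],[-0.905,0.657,0,0,-1]]]'

```text
clock: 17.4
tool_pos: [0.4971, 0.2302, 0.2136]
orientation: [179.9, -0.1, -119.9]
force: [0.5, -0.1, -4.8]
opening: 0.0417
gripper_force: 29.9
```

Request:
carry_out --deltas '[[[0,0,0.06,0,-1],[0,0,0.14,0,-1],[0,0,0.2,0,-1],[0,0,0.22,0,-1],[0,0,0.22,0,-1]]]'

```text
clock: 17.9
tool_pos: [0.4982, 0.2262, 0.1706]
orientation: [180.0, -0.1, -120.0]
force: [-0.1, 0.4, -3.9]
opening: 0.0416
gripper_force: 29.9
```

Run:
```python
from h import *
b=ctrl.snapshot("side");a=ctrl.snapshot("scene");w=ctrl.snapshot("wrist");o=ctrl.get_obs();print(o["clock"],o["tool_pos"],o["orientation"],o["opening"],o["force"],o["gripper_force"],np.abs(o["qvel"]).max())
save("o_side",b["color"]);save("o_a",a["color"])
T=o["tool_pos"]
for s in (b,a):
  X=[T[0],T[1],T[2]+.011];g=proj(s,X)
  R=[x for x in ctrl.silhouettes(s,"sleeve") if np.hypot(*(np.array(x["centre"])-g))<25]
  if not R: print("none",g);continue
  m=R[0]["mask"];print(R[0]["p"],m.sum(),R[0]["centre"],g)
  best=max((((render6(s,p,np.radians(60))&m).sum()/(render6(s,p,np.radians(60))|m).sum()),*p) for k in np.arange(-.012,.013,.004) for j in np.arange(-.012,.013,.004) for dz in np.arange(-.012,.013,.004) for t in (80,90,100) for p in [[T[0]+k,T[1]+j,X[2]+dz,np.radians(t)]])
  print(np.round(best,3))
```

```text
18.05 [0.49905177 0.22703609 0.17238872] [-1.79971509e+02  4.70539023e-02 -1.20012683e+02] 0.042114401354412974 [-0.00649552  0.5643807  -4.4724809 ] 29.933735970407724 0.32623891311186665
0.57 592 [186.9, 153.5] [185.71662563 153.52902923]
[0.946 0.503 0.235 0.171 1.745]
0.89 526 [330.3, 222.4] [330.5450662  223.82300328]
[0.904 0.491 0.215 0.171 1.396]
```

Request:
carry_out --deltas '[[[-0.02,0.01,0.02,0,-1],[-0.02,0.01,0.02,0,-1],[-0.02,0.01,0.02,0,-1],[-0.02,0.01,0.02,0,-1],[-0.02,0.01,0.02,0,-1]]]'

```text
clock: 18.65
tool_pos: [0.4988, 0.2316, 0.1678]
orientation: [-180.0, 0.0, -120.0]
force: [0.7, -0.4, -4.1]
opening: 0.0417
gripper_force: 29.9
```

Run:
```python
from h import *
o=ctrl.get_obs();print(o["clock"],o["tool_pos"],o["opening"],o["force"],o["gripper_force"],np.abs(o["qvel"]).max())
print(ctrl.close_job())
```

```text
18.65 [0.49884131 0.23160546 0.16780415] 0.04171248128749976 [ 0.72233562 -0.43924277 -4.14502751] 29.933308297768235 0.11290994654399793
the job is handed in; nothing more can be done
None
```

The job is handed in at 18.65 s of the 64 s: the sleeve is held steady, upright with the bore up, over the middle of the hotplate's top plate with about 3 to 4 cm of air beneath it; I got no verdict back.

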